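# Line up the bead jars on the counter shelf

### The job

Tidy the three glass bead jars from the cutting mat into the row that the squat jar starts on the lower shelf: side by side in order of height, short, middle, then tall farthest from the squat one, all upright, fronts level with the squat jar's and square to the shelf, with less than a finger's width (about 15 mm) between neighbours. Set the glass down gently, and leave the squat jar, the mug, the stapler and the clothes pegs where they are.

Things in the scene. Friction and masses are not known exactly. Their poses are not given: they have to be found in the camera images.
- shelf: Fixed two-tier shelf of pale wood, 440 mm long (y), open front and back; front is its -x side, towards the robot. Origin on the counter under its middle, z up. Lower board x -80 to +80, top at z 30. Upper board x -45 to +80, z 270 to 285; a box and two pots on it at x +13 to +77, up to z 347. Thin black steel uprights, 8 mm square, at y +-212, x +5 and +70.
- shelf_row (a point): Middle of the row line, on the top face of the lower board (shelf x -35, y 0, z 30); axes as the shelf's, y runs along the row. Jar centres belong on this line, so jars stand partly under the upper board.
- shelf_edge (a point): Middle of the front lower edge of the upper board: 10 mm in front of the row line and 240 mm above the lower board's top face.
- jar_squat: Square clear glass jar of wooden beads, round metal screw lid; the squattest of the four. Overall 56 mm high: body 56 x 56 x 28, neck 36 dia x 6 high, lid 42 dia x 22 high. About 130 g. Origin: centre of underside, z up, x and y square to its flat sides (quarter turns look alike). Stands near the left or right end of the lower board, square on the row line.
- jar_short: Square clear glass jar of wooden beads, round metal screw lid; the lowest of the three on the mat. Overall 84 mm high: body 56 x 56 x 56, neck 36 dia x 6 high, lid 42 dia x 22 high. About 190 g. Origin: centre of underside, z up, x and y square to its flat sides (quarter turns look alike). Starts upright on the mat, at any place in the line of things there, turned up to 33 degrees.
- jar_mid: Square clear glass jar of wooden beads, round metal screw lid; the middle one of the three on the mat. Overall 112 mm high: body 56 x 56 x 84, neck 36 dia x 6 high, lid 42 dia x 22 high. About 250 g. Origin: centre of underside, z up, x and y square to its flat sides (quarter turns look alike). Starts upright on the mat, at any place in the line of things there, turned up to 33 degrees.
- jar_tall: Square clear glass jar of wooden beads, round metal screw lid; the tallest. Overall 140 mm high: body 56 x 56 x 112, neck 36 dia x 6 high, lid 42 dia x 22 high. About 310 g. Origin: centre of underside, z up, x and y square to its flat sides (quarter turns look alike). Starts upright on the mat, at any place in the line of things there, turned up to 33 degrees.
- mat: Orange silicone cutting mat with a white grid, fixed flat on the counter between robot and shelf: 160 mm (x) by 460 mm (y), 3 mm thick. Origin at the centre of its underside.
- mug: Bystander: white mug, 76 mm across, 88 mm high, standing at the other end of the lower board from the squat jar, handle towards the back of the shelf. Origin: centre of its underside.
- stapler: Bystander: chrome stapler, 135 mm long (its x), 36 mm wide, up to 60 mm high, standing on the mat in the same line as the jars. Origin: centre of its underside.
- peg_a: Bystander: wooden clothes peg lying on the counter beside one end of the mat, 76 mm long (x), about 17 mm wide, 10 to 12 mm high. Origin: centre of its underside.
- peg_b: Bystander: a second wooden clothes peg like the first, beside the other end of the mat.

How it is judged (in metres and radians):
At the end, for the whole second after the job is handed in: All four jars upright (3.5 deg) and still on the lower board in the order squat, short, middle, tall; centres within 12 mm of the row line (shelf x = -35 mm), sides within 0.2 rad of square to the shelf, neighbouring centres under 74 mm apart (18 mm between the glass) (x of jar_short in the frame of shelf between -0.047 and -0.023 m and z of jar_short in the frame of shelf between 0.026 and 0.035 m and angle between each of jar_short, jar_mid, jar_tall, jar_squat's own z axis and vertical below 0.06 rad and linear speed of each of jar_short, jar_mid, jar_tall, jar_squat below 0.02 m/s and (angle between the x axis of jar_short and the x axis of shelf, either way round below 0.2 rad or angle between the x axis of jar_short and the y axis of shelf, either way round below 0.2 rad) and x of jar_mid in the frame of shelf between -0.047 and -0.023 m and z of jar_mid in the frame of shelf between 0.026 and 0.035 m and (angle between the x axis of jar_mid and the x axis of shelf, either way round below 0.2 rad or angle between the x axis of jar_mid and the y axis of shelf, either way round below 0.2 rad) and x of jar_tall in the frame of shelf between -0.047 and -0.023 m and z of jar_tall in the frame of shelf between 0.026 and 0.035 m and (angle between the x axis of jar_tall and the x axis of shelf, either way round below 0.2 rad or angle between the x axis of jar_tall and the y axis of shelf, either way round below 0.2 rad) and x of jar_squat in the frame of shelf between -0.047 and -0.023 m and z of jar_squat in the frame of shelf between 0.026 and 0.035 m and (angle between the x axis of jar_squat and the x axis of shelf, either way round below 0.2 rad or angle between the x axis of jar_squat and the y axis of shelf, either way round below 0.2 rad) and horizontal distance between jar_squat and jar_short below 0.074 m and horizontal distance between jar_short and jar_mid below 0.074 m and horizontal distance between jar_mid and jar_tall below 0.074 m and horizontal distance between jar_squat and jar_mid above 0.1 m and horizontal distance between jar_short and jar_tall above 0.1 m and horizontal distance between jar_squat and jar_tall above 0.155 m); the robot touches nothing.
It fails at once if the mug, the stapler or a clothes peg is shifted by more than 15 mm (distance of any of mug, stapler, peg_a, peg_b from where it was at the start of the episode above 0.015 m).
It fails at once if the squat jar is shifted by more than 10 mm from its place (distance of jar_squat from where it was at the start of the episode above 0.01 m).
It fails at once if a jar is tipped by more than 35 degrees (angle between any of jar_squat, jar_short, jar_mid, jar_tall's own z axis and vertical above 0.61 rad).
It fails at once if a jar is dropped or rammed onto the shelf (over 0.4 m/s within 12 mm of the lower board) ((x of jar_short in the frame of shelf above -0.1 m and z of jar_short in the frame of shelf between 0.026 and 0.042 m and linear speed of jar_short above 0.4 m/s) or (x of jar_mid in the frame of shelf above -0.1 m and z of jar_mid in the frame of shelf between 0.026 and 0.042 m and linear speed of jar_mid above 0.4 m/s) or (x of jar_tall in the frame of shelf above -0.1 m and z of jar_tall in the frame of shelf between 0.026 and 0.042 m and linear speed of jar_tall above 0.4 m/s)).
It also fails if it takes over 66 s, if anything falls off the work surface, if the arm or the gripper's body presses on something with over 40 N, if the wrist force passes 120 N, or if a joint passes its speed limit or range.

### The arm

A 6-joint arm with a two-finger parallel gripper is mounted at the origin on the work surface. World frame = base frame: x ahead of the robot, y to its left, z up, the work surface at z = 0. Lengths are in mm, angles in degrees, forces in N, time in s.
With the tool pointing down it reaches from about 250 to 725 mm from the base axis. Payload 9.7 kg.
Tool frame: the origin (TCP) lies at the very end of the fingers, on their centre line; the grasp point (between the pads) lies 19 mm behind it (bot.grasp_offset is the distance from the TCP to the grasp point, in mm); z points along the fingers, y is the line along which they close (so a half turn about z gives the same grasp; the last joint's range is limited). The gripper opens to 85 mm and grips with 20 to 120 N. Pads are 22 mm wide; open, the fingers measure 114 mm over their backs; the gripper's body (76 mm by 85 mm) begins 54 mm behind the grasp point. The pads swing forward as they close: fully open they stand 13 mm farther back than shut.
Start: joints at [-70.359, 4.979, 10.078, 95.1, 0, 90], TCP at [184.866, -517.997, 231.284] pointing down, gripper open.
Joint ranges: [-179.16, 179.16], [-48.56, 103.87], [-65.8, 70.77], [-126.05, 130.52], [-82.76, 87.17], [-180, 180]. Speed limits (degrees/s): [127.2, 127.2, 147.25, 180, 180, 180].

### API

Orientations are given as [roll, pitch, yaw] about the fixed x, y, z axes, in that order (R = Rz(yaw) Ry(pitch) Rx(roll)).
In Python, from rig import bot gives the robot as it stands. Calls block until the motion is done:
- bot.reach(position, orientation): joint-space move of the TCP to a pose.
- bot.move_linear(position, velocity=150, ori=None): straight line of the TCP; ori=None keeps the orientation; velocity is the mean speed in mm/s.
- bot.move_joints(angles): joint-space move.
- bot.move_gripper(opening, force=None): finger opening in mm; force is the grip in N (None keeps the last); returns when the fingers have stopped.
- bot.wait(seconds).
- bot.ik(position, orientation): joint angles nearest the present ones, or None.
- bot.state(): the state.
- bot.snapshot(name): name is "scene" or "top" or "wrist"; returns the picture (420x560x3 uint8, red, green, blue); there is no depth.
- bot.camera_params(name): a dict with "mtx" (3x3 intrinsics, pixels), "dist" ([k1, k2, p1, p2, k3] as OpenCV has them; the pictures are not rectified), "R" (3x3) and "t" (3): a world point X has camera coordinates R X + t; the wrist camera has in their place "hand_eye" (4x4, takes a point from camera to tool coordinates, whose origin is the TCP and whose axes are the flange's). Camera axes: x right, y down, z forward; pixel columns grow to the right and rows downward; lengths in mm; the calibration is good to about 2 mm. A picture is of the moment at which its call begins: read the wrist's pose just before it. camera_params takes no time and is no camera call.
A pose or a line that the arm cannot do raises bot.IKError and nothing moves.
- bot.sign_off(): hands the job in; it is judged then, once.
Trained networks look in the newest picture that a camera, given by its name, has taken for a name from the list of things; names that differ only in an ending like _2 or _b are one class to them, and where a whole thing is asked for, a point or a joint stands for the part that bears it (a point fixed in the world has none). Each returns a list of dicts, best first, with "score" (0 to 1); they miss things now and then, are a little off and sometimes report something else, mostly with a low value. They report only what shows in the picture. A call takes as long as a camera call.
- bot.cut_out(camera, thing): "mask" (420x560 bool, what is visible of it).
- bot.pinpoint(camera, thing): "centre" ([x, y, z] in mm, in world coordinates, good to about 4 mm: a listed point, or the origin of a listed thing).
The state is a dict: "t": time; "joints": joint angles; "qd": joint speeds; "tau": joint torques, N m; "ee_pos": TCP position; "tcp_rot": TCP orientation; "force": force on the tool from outside, world axes, zero at the start; "ft_torque": the same for the moment, N m; "gripper_width": finger opening in mm; "gripper_force": force on a finger pad.
Only numpy, scipy, OpenCV 4.12 (cv2) and the standard library are available. Lean on these libraries where they do the work, as an engineer would, in place of code of your own. Each camera call takes 0.05 s, during which the arm holds its last target. There are 200 camera calls.

## Working session

There is one attempt and no reset: what is moved stays moved. The work goes in short steps, each a Python script; the robot and the scene stay as the last script left them, time stands still between calls to the robot, and variables do not carry over. Pictures are saved under pics/ and viewed, at most 10 in all, crops included, and the job is handed in when it is done.

```bash
ls; mkdir -p pics
python3 - <<'E'
from rig import bot
import cv2, numpy as np
ims=[]
for c in ["scene","top"]:
    im=bot.snapshot(c); ims.append(im)
    cv2.imwrite(f"pics/{c}0.png",im[:,:,::-1])
    p=bot.camera_params(c); print(c,np.round(-p["R"].T@p["t"]),np.round(p["R"],2).tolist(),np.round(p["mtx"]).tolist(),p["dist"])
    for n in ["shelf","shelf_row","shelf_edge","jar_squat","jar_short","jar_mid","jar_tall","mat","mug","stapler","peg_a"]:
        print(n,[(np.round(d["centre"]).tolist(),round(d["score"],2)) for d in bot.pinpoint(c,n)][:3])
print(bot.state(), bot.grasp_offset)
E
```

```text
pics
scene [ 41. 849. 981.] [[-0.86, -0.5, -0.02], [-0.31, 0.56, -0.77], [0.4, -0.66, -0.64]] [[517.0, 0.0, 280.0], [0.0, 517.0, 215.0], [0.0, 0.0, 1.0]] [0.00360387 0.         0.         0.         0.        ]
shelf [([675.0, 43.0, 1.0], 0.84), ([629.0, 40.0, 269.0], 0.28)]
shelf_row [([640.0, 41.0, 32.0], 0.75)]
shelf_edge [([633.0, 42.0, 269.0], 0.96)]
jar_squat [([641.0, 201.0, 33.0], 0.75)]
jar_short [([470.0, -128.0, 1.0], 0.93), ([458.0, 110.0, 8.0], 0.41)]
jar_mid [([446.0, 226.0, 5.0], 0.74)]
jar_tall [([455.0, -14.0, 2.0], 0.93)]
mat [([454.0, 45.0, -1.0], 0.91)]
mug [([637.0, -125.0, 33.0], 0.59)]
stapler [([458.0, 111.0, 4.0], 0.9)]
peg_a [([447.0, 223.0, 4.0], 0.74), ([424.0, 310.0, -3.0], 0.62), ([446.0, -217.0, 1.0], 0.49)]
top [ 439.    8. 1112.] [[0.02, -1.0, 0.01], [-0.99, -0.03, -0.14], [0.14, -0.01, -0.99]] [[471.0, 0.0, 278.0], [0.0, 471.0, 211.0], [0.0, 0.0, 1.0]] [-0.12692365  0.          0.          0.          0.        ]
shelf [([674.0, 42.0, -0.0], 0.96)]
shelf_row [([641.0, 41.0, 25.0], 0.83)]
shelf_edge [([631.0, 41.0, 272.0], 0.91)]
jar_squat [([642.0, 2
[... 455 characters left out ...]
0.52)]
{'t': 1.2, 'joints': array([-7.03590360e+01,  4.97951028e+00,  1.00772651e+01,  9.51005269e+01,
       -1.28070936e-03,  9.00002512e+01]), 'qd': array([ 0.04548132,  0.01200335, -0.03800785, -0.08180308,  0.02843506,
       -0.02068432]), 'tau': array([-1.95837427e-03, -5.20100927e+01,  4.64856648e+01,  1.71009848e-03,
       -2.63708971e-04,  2.43350291e-05]), 'ee_pos': array([ 184.85735678, -517.98656415,  231.26978048]), 'tcp_rot': array([-1.79997228e+02,  1.28072151e-03,  1.96407129e+01]), 'force': array([-0.99410223,  0.27158819,  0.32357767]), 'ft_torque': array([ 0.00175072, -0.04234633, -0.05017788]), 'gripper_force': 0.0, 'gripper_width': 85.37848636770948} 18.700000000000003
```

Run:
```python
import cv2,numpy as np
a=cv2.imread("pics/top0.png")
cv2.imwrite("pics/top0b.png",cv2.resize(a,(800,600),interpolation=cv2.INTER_CUBIC))
a=cv2.imread("pics/scene0.png")
cv2.imwrite("pics/scene0b.png",cv2.resize(a,(800,600),interpolation=cv2.INTER_CUBIC))
```

```text
(no output)
```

View pics/top0b.png

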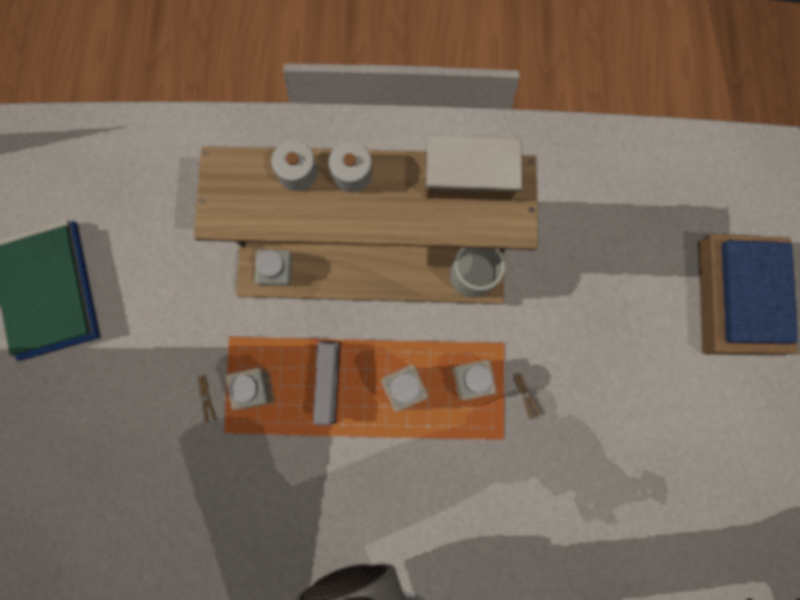

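View pics/scene0b.png

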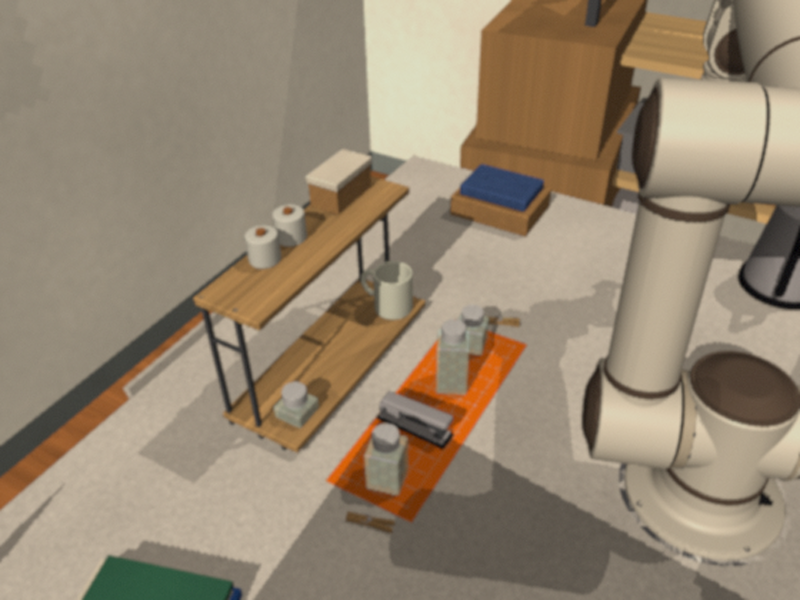

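The networks agree with both pictures. The squat jar is at the left end, with pixel (270,265) in the top view and y≈201. The mug is at the right. On the mat from left to right are mid (248,388), stapler (327,382), tall (405,388) and short (476,380). I'll refine the poses with a silhouette fit and check tilted grasps on the lids.

```bash
cat > h.py <<'E'
from rig import bot
import cv2, numpy as np
from scipy.optimize import minimize
from scipy.spatial.transform import Rotation as Rn
H=dict(squat=28,short=56,mid=84,tall=112)
def proj(c,X):
    p=bot.camera_params(c); return cv2.projectPoints(np.float64(X),cv2.Rodrigues(p["R"])[0],np.float64(p["t"]),p["mtx"],np.float64(p["dist"]))[0][:,0]
def ground(c,uv,z):
    p=bot.camera_params(c); n=cv2.undistortPoints(np.float64(uv).reshape(-1,1,2),p["mtx"],np.float64(p["dist"]))[:,0]
    o=-p["R"].T@p["t"]; d=np.c_[n,np.ones(len(n))]@p["R"]; return o+d*((z-o[2])/d[:,2])[:,None]
def sil(c,name,x,y,yaw,z0,S=8):
    h=H[name]; a=np.linspace(0,2*np.pi,24,endpoint=False); m=np.zeros((420*2,560*2),np.uint8)
    sq=np.array([[28,28],[28,-28],[-28,-28],[-28,28]])@np.array([[np.cos(yaw),np.sin(yaw)],[-np.sin(yaw),np.cos(yaw)]])
    ci=lambda r:np.c_[r*np.cos(a),r*np.sin(a)]
    for s,zs in((sq,(0,h)),(ci(18),(h,h+6)),(ci(21),(h+6,h+28))):
        P=np.vstack([np.c_[s+[x,y],np.full(len(s),z0+z)] for z in zs])
        hull=cv2.convexHull(np.float32(proj(c,P)*2+.5)); cv2.fillConvexPoly(m,np.int32(np.round(hull*8)),255,shift=3)
    return cv2.resize(m,(560,420),interpolation=cv2.INTER_AREA)/255.
def fit(name,xy,z0,cams=("top","scene")):
    ms={}
    for c in cams:
        bot.snapshot(c)
        for d in bot.cut_out(c,"jar_"+name):
            v,u=np.nonzero(d["mask"]); q=proj(c,[[*xy,z0+30]])[0]
            if np.hypot(u.mean()-q[0],v.mean()-q[1])<30: ms[c]=d["mask"]; break
    def f(p): return sum(np.abs(sil(c,name,p[0],p[1],p[2]/30,z0)-m).sum()/m.sum() for c,m in ms.items())
    best=min((minimize(f,[*xy,30*w],method="Nelder-Mead",options=dict(initial_simplex=[[*xy,30*w],[xy[0]+5,xy[1],30*w],[xy[0],xy[1]+5,30*w],[*xy,30*w+5]],xatol=.05)) for w in np.radians([-34,-17,0,17,34])),key=lambda r:r.fun)
    return best.x[0],best.x[1],(np.degrees(best.x[2]/30)+45)%90-45,best.fun,len(ms)
def ori(al,yaw,flip=0):  # tool z: al below horizontal, heading yaw; tool y horizontal
    z=[np.cos(np.radians(al)),0,-np.sin(np.radians(al))]; y=np.array([0,1,0])*(-1 if flip else 1)
    R=Rn.from_euler("z",yaw,degrees=True)*Rn.from_matrix(np.c_[np.cross(y,z),y,z]); return R
E
python3 - <<'E'
from h import *
for n,xy,z in(("squat",(641,200),30),("short",(468,-129),3),("mid",(445,226),3),("tall",(457,-13),3)):
    print(n,np.round(fit(n,xy,z),2))
s=.7
print("low edge",ground("top",np.array([[240,296],[503,302]])*s,30).round(1).tolist())
print("up edge",ground("top",np.array([[196,238],[536,246]])*s,285).round(1).tolist())
print("mat edge",ground("top",np.array([[229,338],[503,343]])*s,3).round(1).tolist())
print(np.round(bot.camera_params("wrist")["hand_eye"],2).tolist())
for al in(20,30,40,50):
  for fl in(0,1):
    r=[]
    for (x,y,zl,yaws) in((468,-129,81,(-30,0,30)),(445,226,109,(-30,0,30)),(457,-13,137,(-30,0,30)),(640,135,108,(0,)),(640,69,136,(0,)),(640,3,164,(0,)),(545,3,164,(0,))):
      for w in yaws:
        R=ori(al,w,fl); p=np.array([x,y,zl])+18.7*R.as_matrix()[:,2]
        r.append(bot.ik(p.tolist(),R.as_euler("xyz",degrees=True).tolist()) is not None)
    print(al,fl,np.int8(r))
E
```

```text
squat [ 6.4281e+02  2.0031e+02 -1.6900e+00  2.3000e-01  2.0000e+00]
short [ 470.79 -127.19   17.64    0.61    2.  ]
mid [4.4762e+02 2.2647e+02 1.4760e+01 2.2000e-01 2.0000e+00]
tall [ 4.5497e+02 -1.3520e+01  2.3600e+01  1.2000e-01  2.0000e+00]
low edge [[596.3, 255.0, 30.0], [597.8, -175.1, 30.0]]
up edge [[632.3, 258.1, 285.0], [633.4, -174.1, 285.0]]
mat edge [[529.2, 275.7, 3.0], [532.9, -179.9, 3.0]]
[[0.0, -0.96, -0.27, 67.86], [1.0, 0.0, 0.0, 0.66], [-0.0, -0.27, 0.96, -142.87], [0.0, 0.0, 0.0, 1.0]]
20 0 [0 0 1 1 0 0 0 0 0 1 1 1 0]
20 1 [0 0 1 1 0 0 0 0 0 1 1 1 0]
30 0 [0 0 1 1 1 0 0 0 0 1 1 1 0]
30 1 [0 0 1 1 1 0 0 0 0 1 1 1 0]
40 0 [0 0 1 1 1 0 0 0 1 1 1 1 1]
40 1 [0 0 1 1 1 0 0 0 1 1 1 1 1]
50 0 [1 1 1 1 1 1 1 0 1 1 1 1 1]
50 1 [1 1 1 1 1 1 1 0 1 1 1 1 1]
```

Run:
```python
from h import *
print("short top-only",np.round(fit("short",(468,-129),3,("top",)),2))
J=dict(short=(469,-128,18,134),mid=(447,226.5,14.8,68),tall=(456,-13,23.6,2))
def ok(x,y,z,al,w):
    R=ori(al,w); p=np.array([x,y,z])+18.7*R.as_matrix()[:,2]
    return bot.ik(p.tolist(),R.as_euler("xyz",degrees=True).tolist()) is not None
for n,(x,y,psi,yt) in J.items():
  L=H[n]+17+5
  for al in(35,40,45,50,55):
    print(n,al,[(tp,''.join(str(int(ok(*q))) for q in((x,y,3+L,al,psi+tp),(x,y,60+L,al,psi+tp),(x,y,160+L,al,psi+tp),(555,yt,160+L,al,tp),(555,yt,75+L,al,tp),(641,yt,75+L,al,tp),(641,yt,31+L,al,tp)))) for tp in(-10,-5,0,5,10)])
```

```text
short top-only [ 4.7094e+02 -1.2704e+02  1.2380e+01  6.0000e-02  1.0000e+00]
short 35 [(-10, '0001111'), (-5, '1111111'), (0, '1111111'), (5, '1111111'), (10, '1111111')]
short 40 [(-10, '1111111'), (-5, '1111111'), (0, '1111111'), (5, '1111111'), (10, '1111111')]
short 45 [(-10, '1111111'), (-5, '1111111'), (0, '1111111'), (5, '1111111'), (10, '1111111')]
short 50 [(-10, '1111111'), (-5, '1111111'), (0, '1111111'), (5, '1111111'), (10, '1111111')]
short 55 [(-10, '1111111'), (-5, '1111111'), (0, '1111111'), (5, '1111111'), (10, '1111111')]
mid 35 [(-10, '1011111'), (-5, '0001111'), (0, '0001111'), (5, '0001111'), (10, '0001111')]
mid 40 [(-10, '1111111'), (-5, '1111111'), (0, '0011111'), (5, '0001111'), (10, '0001111')]
mid 45 [(-10, '1111111'), (-5, '1111111'), (0, '1111111'), (5, '1111111'), (10, '1111111')]
mid 50 [(-10, '1111111'), (-5, '1111111'), (0, '1111111'), (5, '1111111'), (10, '1111111')]
mid 55 [(-10, '1111111'), (-5, '1111111'), (0, '1111111'), (5, '1111111'), (10, '1111111')]
tall 35 [(-10, '0001111'), (-5, '0001111'), (0, '0001111'), (5, '0011111'), (10, '1111111')]
tall 40 [(-10, '0001111'), (-5, '0001111'), (0, '0011111'), (5, '1111111'), (10, '1111111')]
tall 45 [(-10, '0001111'), (-5, '0011111'), (0, '1111111'), (5, '1111111'), (10, '1111111')]
tall 50 [(-10, '1111111'), (-5, '1111111'), (0, '1111111'), (5, '1111111'), (10, '1111111')]
tall 55 [(-10, '1111111'), (-5, '1111111'), (0, '1111111'), (5, '1111111'), (10, '1111111')]
```

```bash
cat >> h.py <<'E'
class Arm:
    def __init__(s,name,al): s.L=H[name]+17+6; s.al=al; s.yaw=0
    def pose(s,x,y,zb,yaw): # zb = height of jar underside
        R=ori(s.al,yaw); p=np.array([x,y,zb+s.L])+bot.grasp_offset*R.as_matrix()[:,2]; return p.tolist(),R.as_euler("xyz",degrees=True).tolist()
    def go(s,x,y,zb,yaw): bot.reach(*s.pose(x,y,zb,yaw))
    def lin(s,x,y,zb,yaw,v=150): p,o=s.pose(x,y,zb,yaw); bot.move_linear(p,velocity=v,ori=o)
def say(m):
    q=bot.state(); print(m,"t%.1f w%.1f gf%.1f F%s p%s"%(q["t"],q["gripper_width"],q["gripper_force"],np.round(q["force"],1),np.round(q["ee_pos"],1)))
def save(c,n): cv2.imwrite(f"pics/{n}.png",bot.snapshot(c)[:,:,::-1])
E
python3 - <<'E'
from h import *
a=Arm("short",45); x,y,w=470.5,-127.5,12.4
bot.move_gripper(64,50)
a.go(x,y,75,w); say("above")
a.lin(x,y,3,w,120); say("at")
bot.move_gripper(30,50); say("grip")
a.lin(x,y,30,w,100); say("lift")
save("scene","p1")
E
```

```text
above t4.3 w63.5 gf0.0 F[-0.5  0.2  0.9] p[ 483.6 -125.1  141.3]
at t5.1 w63.8 gf0.0 F[ 0.2 -0.1  0.3] p[ 483.7 -124.9   69.6]
grip t5.4 w40.7 gf50.1 F[-2.1 -2.2  5.7] p[ 484.  -125.    70.2]
lift t5.8 w40.4 gf50.5 F[ 0.5 -0.  -1.2] p[ 483.4 -124.6   95.6]
```

View pics/p1.png

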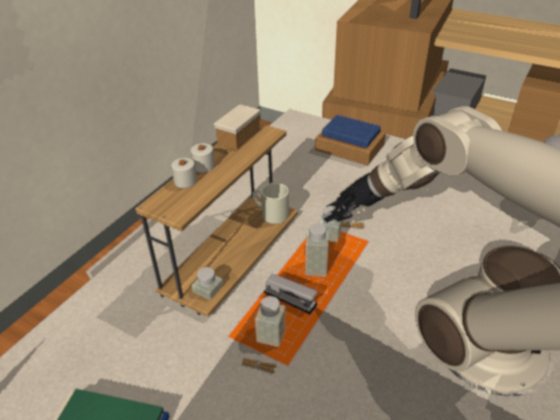

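The short jar is held at about (333,225), upright, and nothing else has moved. Next I carry it and place it.

```bash
cat >> h.py <<'E'
def place(a,xt,yt,tp,zin,zb=31):
    a.lin(xt,yt,zin,tp,110); say("in")
    a.lin(xt,yt,36,tp,60)
    z=36
    while z>zb-3:
        z-=1; a.lin(xt,yt,z,tp,15)
        if bot.state()["force"][2]>3: break
    say("down z%d"%z)
    bot.move_gripper(54,50); say("open")
    R=ori(a.al,tp).as_matrix()[:,2]
    bot.move_linear((bot.state()["ee_pos"]-R*75).tolist(),velocity=120); say("back")
E
python3 - <<'E'
from h import *
a=Arm("short",45); x,y,w=470.5,-127.5,12.4
a.lin(x,y,165,w,200)
a.go(545,135,165,0); say("front")
a.lin(555,135,75,0,150); say("low")
place(a,642,135,0,72)
print(np.round(fit("short",(642,135),30),2),np.round(fit("squat",(642,200),30),2))
for c in("top","scene"): print([(d["centre"],d["score"]) for d in bot.pinpoint(c,"jar_short")][:2])
save("scene","p2")
E
```

```text
front t7.8 w40.3 gf50.5 F[-0.3 -0.1 -1.2] p[558.1 134.3 230. ]
low t8.6 w40.3 gf50.5 F[ 0.2  0.4 -1.7] p[568.7 134.6 142. ]
in t9.5 w40.4 gf50.5 F[-1.  -0.1 -0.7] p[654.9 135.  137.8]
down z30 t11.8 w40.3 gf51.3 F[-2.  -1.9  6.2] p[655.9 135.   97.4]
open t12.1 w53.9 gf0.0 F[0.3 0.2 0.3] p[655.1 135.   95.5]
back t12.8 w54.3 gf0.0 F[-0.1  0.2 -0.3] p[602.1 135.  148. ]
[6.4477e+02 1.3448e+02 3.8000e+00 4.7000e-01 2.0000e+00] [ 6.4453e+02  1.9959e+02 -1.2500e+00  3.7000e-01  2.0000e+00]
[([639.8, 134.3, 29.4], 0.71), ([449.4, 45.4, 1.8], 0.18)]
[([644.6, 135.6, 29.8], 0.82), ([455.8, 110.1, 6.5], 0.37)]
```

View pics/p2.png

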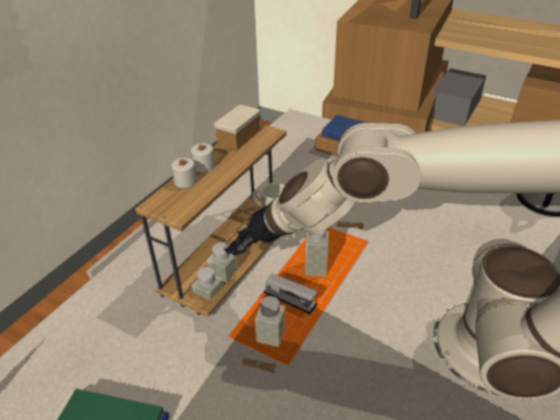

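The short jar stands next to the squat one at (220,258), upright and in line. Next is the middle jar.

Run:
```python
from h import *
a=Arm("mid",45); x,y,w=447,226.5,14.8
bot.move_linear([550,135,215],velocity=200)
bot.move_gripper(64,50)
a.go(x,y,75,w); say("above")
a.lin(x,y,3,w,120); say("at")
bot.move_gripper(30,50); say("grip")
a.lin(x,y,110,w,150); say("lift")
a.go(545,70,110,0); say("front")
a.lin(555,70,75,0,150); say("low")
place(a,642,70,0,72)
print(np.round(fit("mid",(642,70),30),2),np.round(fit("short",(642,135),30),2))
for c in("top","scene"): print([(d["centre"],d["score"]) for d in bot.pinpoint(c,"jar_mid")][:2])
save("scene","p3")
```

```text
above t14.8 w64.0 gf0.0 F[-0.1 -0.2  0.1] p[460.  230.1 169.3]
at t15.6 w63.5 gf0.0 F[-0.8  0.7  0.1] p[460.3 229.8  97.8]
grip t15.9 w40.2 gf50.3 F[-0.5 -2.5  5.9] p[460.4 230.2  98.4]
lift t16.8 w40.5 gf50.5 F[ 0.   0.4 -3.4] p[459.3 229.6 201.9]
front t17.6 w40.3 gf50.5 F[-0.3 -0.5 -2.6] p[557.8  69.9 202.7]
low t17.9 w40.7 gf50.6 F[-0.1  0.1 -1.7] p[567.7  71.  168.3]
in t18.9 w40.6 gf50.6 F[ 0.3  0.4 -2.7] p[654.9  70.  165.9]
down z30 t21.1 w40.3 gf51.2 F[-3.3 -1.   6. ] p[656.   70.  125.5]
open t21.4 w54.3 gf0.0 F[-0.2 -0.2 -0. ] p[655.1  70.  123.4]
back t22.2 w54.3 gf0.0 F[-1.   0.4 -0.1] p[602.1  70.1 175.9]
[6.4302e+02 7.0590e+01 2.0200e+00 4.9000e-01 2.0000e+00] [6.4447e+02 1.3368e+02 5.9800e+00 4.3000e-01 2.0000e+00]
[([641.5, 73.8, 32.2], 0.9)]
[([640.5, 69.8, 32.7], 0.78), ([453.3, 46.2, -0.2], 0.69)]
```

View pics/p3.png

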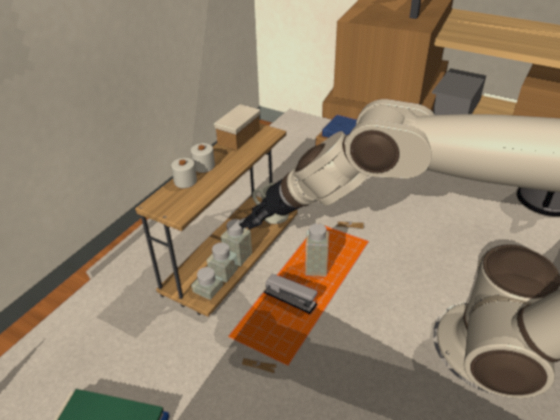

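The middle jar at (237,240) is upright in the row. The tall jar comes next, with a flatter tool so it clears the upper board.

Run:
```python
from h import *
a=Arm("tall",40); tp=6; x,y,w=455.5,-13.3,23.6+tp
bot.move_linear([550,50,230],velocity=200)
bot.move_gripper(64,50)
a.go(x,y,75,w); say("above")
a.lin(x,y,3,w,120); say("at")
bot.move_gripper(30,50); say("grip")
a.lin(x,y,60,w,150); say("lift")
a.lin(540,4,60,tp,120); say("front")
a.lin(555,4,43,tp,100); say("low")
place(a,642,4,tp,42)
bot.move_linear([480,0,300],velocity=200)
for n,yy in(("squat",200),("short",135),("mid",70),("tall",4)):
    print(n,np.round(fit(n,(642,yy),30),2),[np.round(d["centre"]).tolist() for c in("top","scene") for d in bot.pinpoint(c,"jar_"+n)[:1]])
for n in("mug","stapler","peg_a"): print(n,[np.round(d["centre"]).tolist() for c in("top","scene") for d in bot.pinpoint(c,n)])
im=np.hstack([cv2.resize(bot.snapshot(c)[120:330,100:400],(400,280)) for c in("top","scene")])
cv2.imwrite("pics/p4.png",im[:,:,::-1])
```

```text
above t24.3 w64.0 gf0.0 F[ 0.1 -0.5  0. ] p[468.3  -6.6 197.9]
at t25.1 w64.0 gf0.0 F[-0.1 -0.5  1.1] p[468.3  -6.  126.9]
grip t25.4 w40.3 gf50.2 F[-1.2 -0.5  5. ] p[468.4  -6.4 127.3]
lift t25.9 w40.5 gf50.6 F[-0.7  1.1 -2.8] p[467.5  -6.2 181.5]
front t26.8 w40.4 gf50.6 F[-0.2  0.9 -3.4] p[553.6   5.6 181.6]
low t27.2 w40.4 gf50.6 F[-0.1 -0.4 -3.2] p[568.8   5.  165.2]
in t28.1 w40.6 gf50.6 F[-0.6  0.2 -2.8] p[655.9   5.5 164.9]
down z30 t29.9 w40.4 gf51.1 F[-1.3 -0.2  3.8] p[656.8   5.5 154.4]
open t30.2 w54.1 gf0.0 F[0.5 0.5 0.5] p[656.1   5.5 152.5]
back t30.9 w54.1 gf0.0 F[ 0.3 -0.5 -1. ] p[ 5.990e+02 -5.000e-01  2.002e+02]Traceback (most recent call last):
  File "<stdin>", line 12, in <module>
rig.IKError: the arm cannot follow that straight line within its joint ranges
```

Run:
```python
from h import *
bot.move_linear([560,-5,235],velocity=150)
bot.move_joints([-70.4,5,10,95,0,90])
say("away")
for n,yy in(("squat",200),("short",135),("mid",70),("tall",4)):
    print(n,np.round(fit(n,(642,yy),30),2),[np.round(d["centre"]).tolist() for c in("top","scene") for d in bot.pinpoint(c,"jar_"+n)[:1]])
for n in("mug","stapler","peg_a"): print(n,[np.round(d["centre"]).tolist() for c in("top","scene") for d in bot.pinpoint(c,n)])
im=np.hstack([cv2.resize(bot.snapshot(c)[120:330,100:400],(400,280)) for c in("top","scene")])
cv2.imwrite("pics/p4.png",im[:,:,::-1])
```

```text
away t33.7 w54.3 gf0.0 F[ 0.3 -0.1  0.1] p[ 185.2 -518.2  230.5]
squat [6.4336e+02 1.9999e+02 6.7000e-01 3.1000e-01 2.0000e+00] [[640.0, 201.0, 24.0], [645.0, 199.0, 32.0]]
short [6.4458e+02 1.3409e+02 1.3980e+01 2.0000e-01 1.0000e+00] [[637.0, 134.0, 30.0], [641.0, 133.0, 28.0]]
mid [6.4328e+02 7.0230e+01 3.1200e+00 4.6000e-01 2.0000e+00] [[641.0, 71.0, 31.0], [639.0, 70.0, 33.0]]
tall [6.4167e+02 4.7400e+00 1.3400e+00 5.7000e-01 2.0000e+00] [[642.0, 7.0, 30.0], [641.0, 3.0, 30.0]]
mug [[640.0, -126.0, 31.0], [637.0, -125.0, 32.0]]
stapler [[461.0, 109.0, 5.0], [458.0, 112.0, 4.0]]
peg_a [[446.0, -217.0, 3.0], [429.0, 311.0, -1.0], [632.0, 40.0, 274.0], [448.0, -218.0, 0.0], [638.0, 40.0, 30.0]]
```

View pics/p4.png

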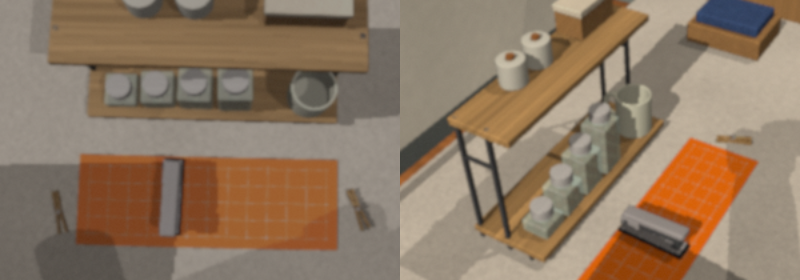

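All four jars stand in order. The short jar's yaw is the one uncertain number, so I'll check it in a close-up.

Run:
```python
from h import *
im=bot.snapshot("top")[165:212,165:300]
a=cv2.resize(im,(800,279),interpolation=cv2.INTER_CUBIC)
s=bot.snapshot("scene")[205:305,155:285]
b=cv2.resize(s,(416,320),interpolation=cv2.INTER_CUBIC)
cv2.imwrite("pics/p5.png",np.vstack([a,np.pad(b,((0,0),(0,384),(0,0)))])[:,:,::-1])
# front edge of every jar's top-view: fit only yaw with position fixed by the placing
for n,yy in(("short",135),("mid",70),("tall",4)):
    m=bot.cut_out("top","jar_"+n)
    m=[d["mask"] for d in m if np.hypot(*(np.argwhere(d["mask"]).mean(0)[::-1]-proj("top",[[642,yy,60]])[0]))<30][0]
    print(n,[(w,round(min(np.abs(sil("top",n,642+dx,yy+dy,np.radians(w),30)-m).sum()/m.sum() for dx in(-3,0,3) for dy in(-2,0,2)),3)) for w in range(-15,16,5)])
```

```text
short [(-15, np.float64(0.178)), (-10, np.float64(0.14)), (-5, np.float64(0.108)), (0, np.float64(0.084)), (5, np.float64(0.087)), (10, np.float64(0.119)), (15, np.float64(0.164))]
mid [(-15, np.float64(0.226)), (-10, np.float64(0.188)), (-5, np.float64(0.165)), (0, np.float64(0.151)), (5, np.float64(0.141)), (10, np.float64(0.15)), (15, np.float64(0.188))]
tall [(-15, np.float64(0.241)), (-10, np.float64(0.21)), (-5, np.float64(0.184)), (0, np.float64(0.173)), (5, np.float64(0.167)), (10, np.float64(0.187)), (15, np.float64(0.222))]
```

View pics/p5.png

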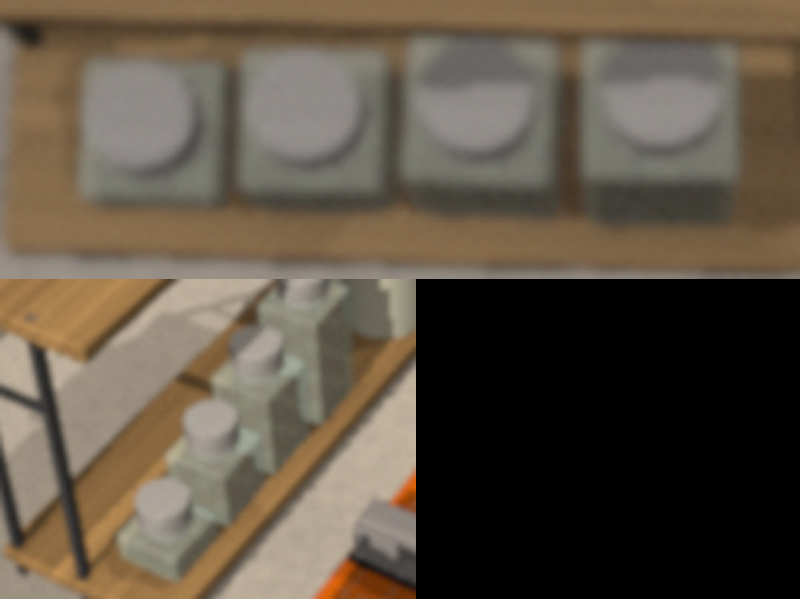

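The close-up shows four jars square to the board, with small even gaps and their fronts level. The yaws are all within about 5° of square, so I'm handing in.

```bash
python3 -c "
from rig import bot
print(bot.sign_off())"
```

```text
the job is handed in; nothing more can be done
None
```

I handed the job in at about 35 s: from the final pictures, the short, middle and tall jars stand upright in order beside the squat jar, fronts level, roughly 8–10 mm apart and within about 5° of square, and the squat jar, mug, stapler and pegs show no shift beyond measurement error; the hand-in returned no verdict.

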